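Clear the packing wood off the parts tray and put the clamp block away

TASK

A piece of packing wood lies across the empty one of the two parts trays. Lift the wood off and lay it flat on the worktop, clear of both trays; then put the olive stepped clamp block into that empty tray, standing on its base as it stands now. Set both down, do not drop them.

Things in the scene. Friction and masses are not known exactly. Their poses are not given: they have to be found in the camera images.
- wood: The packing piece: a brown hardwood bar, 53 x 215 x 45 mm (x, y, z), about 0.24 kg. Origin at the centre of its underside, z up, y along its length; width 53 mm along x. It starts lying flat on the rims of the empty tray, its underside 36 mm above the worktop, with its middle 10 to 30 mm off the tray's centre, overhanging it on both sides.
- clamp_block: The clamp block: a small olive-painted steel block with a step on its sides and a hole in its top, 40 x 44 x 24 mm (x, y, z), about 0.15 kg. Origin at the centre of its underside, z up. Its step runs along y: the lower 9 mm is 40 mm wide in x, the top only 20 mm; its two plain ends (at y = +-22 mm) are flat and upright over the full height, so grip it across y, 44 mm. It stands on the worktop.
- empty_tray: The tray to fill: a square open grey sheet-metal tray, fixed to the worktop, with a card holder on one side, 116 x 116 mm over its rounded rim and 36 mm high; inside 106 x 106 mm, walls 4 mm, top of its inner floor 4 mm above the worktop. Origin at the centre of its underside, z up, x and y square to its walls. Nothing is in it; the packing wood lies across it.
- full_tray: The other tray, of the same make, size and frame, also fixed; it holds bolts and nuts and nothing lies across it. Not to be filled. Which of the two places each tray has varies. On the robot's side of the trays the worktop is bare around world x = 0.35, y = 0.25 m: room for the wood, its length along world direction (1, -1).
Mind the look-alikes: they are no part of the job. What is meant by the clamp_block is not pink, and is the larger of those in its own colour.

How it is judged:
By the outcome, as a careful person would: the job done as asked, in the order asked, and still so for the second after the job is handed in, with the robot touching nothing.
It also fails if it takes over 59 s, if anything falls off the work surface, if the arm or the gripper's body presses on something with over 40 N, if the wrist force passes 120 N, or if a joint passes its speed limit or range.

ROBOT

A 7-joint arm with a two-finger parallel gripper is mounted at the origin on a cart in front of the work surface, level with it; the furniture and walls round the work are solid. World frame = base frame: x ahead of the robot, y to its left, z up, the work surface at z = 0. Lengths are in m, angles in rad, forces in N, time in s.
With the tool pointing down it reaches from about 0.35 to 0.9 m from the base axis. Payload 19.9 kg.
Tool frame: the origin (TCP) lies where the fingers leave the gripper's body, on its centre line; the fingertips stand 97 mm ahead of it and the grasp point (between the pads) lies 78 mm ahead of it; x points along the fingers, y is the direction in which the jaws open and shut, and the axes are right-handed (so a half turn about x gives the same grasp; the last joint's range is limited). The gripper opens to 94 mm and grips with 3 to 60 N. Pads are 16 mm wide; open, the fingers measure 119 mm over their backs; the gripper's body (75 mm by 177 mm) begins 78 mm behind the grasp point.
Start: joints at [-1.351, 0.417, -0.01, 1.614, 0.005, 1.111, -0.053], TCP at [0.161, 0.604, 0.303] pointing down, gripper open.
Joint ranges: [-2.81, 2.81], [-0.39, 2.02], [-1.27, 1.25], [0.06, 2.57], [-1.19, 4.33], [0.19, 2], [-2.82, 2.82]. Speed limits (rad/s): [1.89, 1.89, 2.39, 2.39, 3.01, 3.01, 3.01].

INTERFACE

Orientations are given as a unit quaternion [w, x, y, z].
In Python, from workcell import sensors, cams, env gives the robot as it stands. The module is installed in compiled form; this text tells all that it offers.
- The arm moves only by the tool step_arm, never from a script. Its argument "commands" is a list of rows, each an object with "jaw": the opening, from -1 (shut) to 1 (fully open); "xyz": the shift along the tool's x, y, z in mm, a list of three; "yaw": the turn about the tool's x in rad. A call has exactly 8 rows; each row is the pose to reach, as a shift and turn from the pose measured when the call began, along the tool's axes at that moment; what a row does not reach only later rows make up. A row lasts 1/12 s, in which the tool goes at most 41.7 mm and 7.16 degrees, less where a joint would pass 70% of its speed; a pose out of reach is approached as far as the arm can. A call with a gripper value outside its range is refused whole. The fingers move at their own pace and stop on an object; "newtons" is the grip in N (left out, the last holds). Time passes only in rows, so rows that repeat a pose let the fingers close, or fill a call up. It gives the time, the measured TCP pose, the force and the opening at its end, in the units of the state.
- sensors.sense(): the state, without advancing time (a new reading comes with each control period).
- cams.get_image(name): name is "scene" or "side" or "wrist"; returns the picture (400x640x3 uint8, blue, green, red); there is no depth.
- cams.calibration(name): a dict with "K" (3x3 intrinsics, pixels), "k1" (the pictures are not rectified: a ray, as slopes to the right and down, at radius r is drawn at 1 + k1 r^2 times it, then the intrinsics apply), "rvec" (rotation vector, rad) and "tvec" (3), from world to camera coordinates, as OpenCV has them. Camera axes: x right, y down, z forward; pixel columns grow to the right and rows downward; lengths in m; the calibration is good to about 2 mm. A picture is of the moment at which its call begins: read the wrist's pose just before it. calibration takes no time and is no camera call; for the wrist camera it gives the pose at the moment of the call.
- env.sign_off(): hands the job in, once; it reports no verdict.
The state is a dict: "time": time; "joints": joint angles; "qd": joint speeds; "joint_efforts": joint torques, N m; "tcp_pos": TCP position; "tool_rot": TCP orientation; "wrist_force": force on the tool from outside, world axes, zero at the start; "wrist_torque": the same for the moment, N m; "opening": opening from 0.0 (shut) to 1.0 (fully open).
Only numpy, scipy, OpenCV 4.12 (cv2) and the standard library are available. Lean on these libraries where they do the work, as an engineer would, in place of code of your own. Each camera call takes 0.05 s, during which the arm holds its last target. There are 200 camera calls.

## Working session

There is one attempt and no reset: what is moved stays moved. The work goes in short steps, Python scripts to look and compute and a tool call to move; the robot and the scene stay as the last step left them, time stands still between calls to the robot, and variables do not carry over. Pictures are saved under pics/ and viewed, about 8 in all and at most 12, crops included, and the job is handed in when it is done.

Besides the shell and the picture viewer there is one more tool, called as name(argument=value, ...) on one line, values as JSON. step_arm: Moves the arm, as the interface text tells. Its arguments: {"type":"object","properties":{"commands":{"type":"array"},"newtons":{"type":"number"}},"required":["commands"]}

```bash
mkdir -p pics; cat > h.py <<'E'
import numpy as np, cv2
from workcell import sensors, cams, env
from scipy.spatial.transform import Rotation as R
def grab(n,f=None):
    c=cams.calibration(n); im=cams.get_image(n)
    if f: cv2.imwrite('pics/'+f,im)
    return im,c
def cast(c,uv,z):
    K=np.array(c['K'],float); p=(np.array(uv,float)-K[:2,2])/[K[0,0],K[1,1]]
    k=float(c['k1']); q=p.copy()
    for _ in range(30): q=p/(1+k*(q@q))
    M=cv2.Rodrigues(np.array(c['rvec'],float))[0]; o=-M.T@np.array(c['tvec'],float).ravel()
    d=M.T@np.array([q[0],q[1],1]); return o+d*(z-o[2])/d[2]
def tool():
    s=sensors.sense(); q=s['tool_rot']; return np.array(s['tcp_pos']),R.from_quat([q[1],q[2],q[3],q[0]]).as_matrix(),s
E
python3 - <<'E'
from h import *
a,c=grab('scene','a.png'); b,d=grab('side','b.png'); w,e=grab('wrist','w.png')
p,M,s=tool(); print(p,M.round(3),s['time'],s['opening'])
for k in (c,d,e): 
    m=cv2.Rodrigues(np.array(k['rvec'],float))[0]; print(-m.T@np.array(k['tvec']).ravel(), m[2], k['K'][0][0],k['k1'])
E
```

```text
[0.16109039 0.6036813  0.30217857] [[-0.     0.258  0.966]
 [-0.001  0.966 -0.258]
 [-1.    -0.001  0.   ]] 0.15 1.0024881221279442
[ 0.03773056 -0.38673391  0.57962489] [ 0.51601396  0.61784534 -0.59329312] 420.1440019142966 -0.0023888628745966944
[ 0.30141006 -0.22338001  0.80051853] [ 0.24630971  0.46842885 -0.84847271] 447.4742789954291 -0.030576491845801697
[0.08615033 0.62359477 0.38251782] [ 0.25648062 -0.07032947 -0.96398727] 325.4138438394492 -0.0399556615184198
```

View pics/a.png

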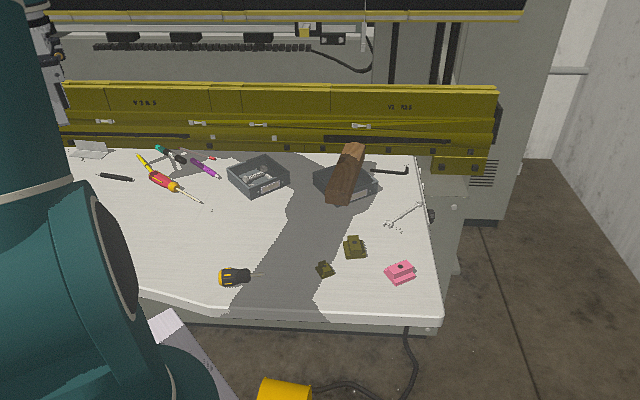

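View pics/b.png

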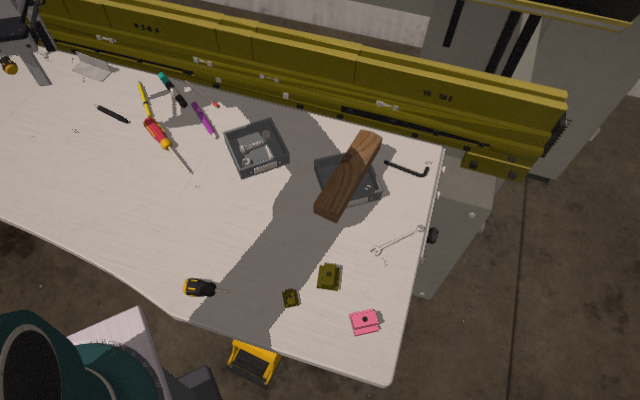

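The side view shows the wood on the right tray, from about (328,215) to (372,135). The large olive block is at (329,276), with a small one at (290,298) and a pink one at (365,321). The full tray is at (256,148).

```bash
python3 - <<'E'
from h import *
im=cv2.imread('pics/b.png')
A=cv2.resize(im[120:225,300:400],None,fx=5,fy=5,interpolation=cv2.INTER_CUBIC)
B=cv2.resize(im[255:310,275:345],None,fx=4,fy=4,interpolation=cv2.INTER_CUBIC)
o=np.zeros((525,790,3),np.uint8);o[:,:500]=A;o[:220,505:785]=B
cv2.imwrite('pics/crop.png',o)
d=cams.calibration('side')
for n,uv,z in [('clamp',(329,274),.024),('small',(290,297),.02),('woodA',(328,213),.081),('woodB',(370,137),.081),('fullT',(256,148),.036),('pink',(365,320),.024)]: print(n,cast(d,uv,z).round(4))
E
```

```text
clamp [0.4889 0.0454 0.024 ]
small [0.4054 0.039  0.02  ]
woodA [0.531 0.134 0.081]
woodB [0.6962 0.2571 0.081 ]
fullT [0.4823 0.3704 0.036 ]
pink [ 0.5047 -0.0595  0.024 ]
```

View pics/crop.png

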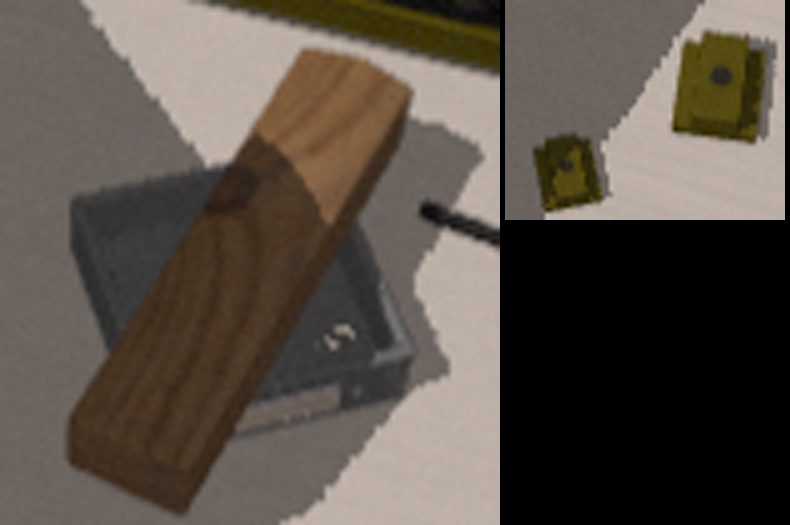

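```bash
python3 - <<'E'
from h import *
d=cams.calibration('side')
P=[cast(d,(300+x/5,120+y/5),.081) for x,y in [(70,420),(190,470),(410,95),(305,50)]]
P=np.array(P);print(P.round(4),P.mean(0)); L=(P[2]+P[3]-P[0]-P[1])/2; W=(P[1]+P[2]-P[0]-P[3])/2;print('wood L,W',np.linalg.norm(L),np.linalg.norm(W),np.degrees(np.arctan2(L[1],L[0])))
for x,y in [(72,200),(410,350),(370,225)]: print('rim',cast(d,(300+x/5,120+y/5),.036))
for x,y,z in [(720,75,.024),(700,35,.024),(750,40,.024),(675,130,.009),(755,140,.009),(687,130,.024),(740,135,.024)]: print('cl',cast(d,(275+(x-505)/4,255+y/4),z))
E
```

```text
[[0.5166 0.1631 0.081 ]
 [0.5466 0.1238 0.081 ]
 [0.7159 0.2414 0.081 ]
 [0.689  0.282  0.081 ]] [0.61701488 0.2025583  0.081     ]
wood L,W 0.2077630713361124 0.049070443551781744 34.6956698698685
rim [0.58113437 0.28504852 0.036     ]
rim [0.6703297  0.15520212 0.036     ]
rim [0.68868673 0.21708906 0.036     ]
cl [0.48872975 0.04609166 0.024     ]
cl [0.489818   0.06809544 0.024     ]
cl [0.50966621 0.05533326 0.024     ]
cl [0.46064552 0.03645199 0.009     ]
cl [0.49163926 0.01547175 0.009     ]
cl [0.46253306 0.02907537 0.024     ]
cl [0.48305959 0.01611738 0.024     ]
```

View pics/w.png

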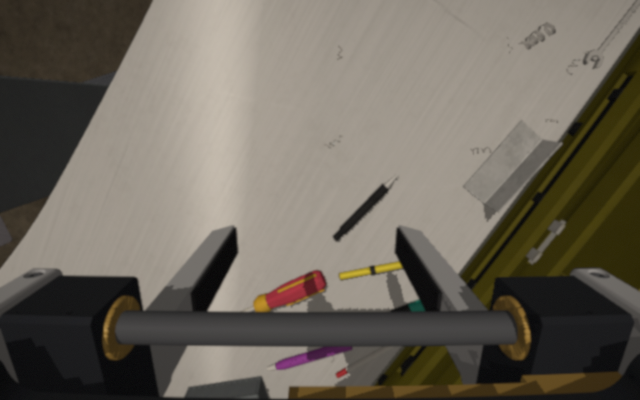

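Wrist view: only the table, the tools and the beam, with nothing that matters. The measured sizes agree with the given ones: wood 208x49 mm, and the tray centre about (0.626,0.220), 20 mm from the wood's middle. I check the beam clearance, then move.

```bash
python3 - <<'E'
from h import *
d=cams.calibration('side');c=cams.calibration('scene')
for uv in [(220,88),(440,148)]: print('side table back edge',cast(d,uv,0))
# beam top front edge: side line vs scene, plane heights
for z in (.05,.1,.15,.2): print(z,'side low front lip',cast(d,(330,110),z),'scene',cast(c,(330,140),z))
E
```

```text
side table back edge [ 4.85509885e-01  6.14665445e-01 -1.11022302e-16]
side table back edge [0.86840126 0.21211952 0.        ]
0.05 side low front lip [0.67257425 0.38627004 0.05      ] scene [0.70164022 0.35860367 0.05      ]
0.1 side low front lip [0.64784706 0.34565478 0.1       ] scene [0.63896288 0.288239   0.1       ]
0.15 side low front lip [0.62311988 0.30503952 0.15      ] scene [0.57628553 0.21787433 0.15      ]
0.2 side low front lip [0.5983927  0.26442427 0.2       ] scene [0.51360818 0.14750967 0.2       ]
```

step_arm(commands=[{"jaw": 1, "xyz": [0, -270, 544], "yaw": -0.868}, {"jaw": 1, "xyz": [0, -270, 544], "yaw": -0.868}, {"jaw": 1, "xyz": [0, -270, 544], "yaw": -0.868}, {"jaw": 1, "xyz": [0, -270, 544], "yaw": -0.868}, {"jaw": 1, "xyz": [0, -270, 544], "yaw": -0.868}, {"jaw": 1, "xyz": [0, -270, 544], "yaw": -0.868}, {"jaw": 1, "xyz": [0, -270, 544], "yaw": -0.868}, {"jaw": 1, "xyz": [0, -270, 544], "yaw": -0.868}])

```text
time: 0.82
tcp_pos: [0.3943, 0.399, 0.3026]
tool_rot: [0.674, -0.214, 0.674, 0.214]
wrist_force: [0.2, 0.4, -0.4]
opening: 1.002
```

step_arm(commands=[{"jaw": 1, "xyz": [0, -289, 69], "yaw": 0}, {"jaw": 1, "xyz": [0, -289, 69], "yaw": 0}, {"jaw": 1, "xyz": [0, -289, 69], "yaw": 0}, {"jaw": 1, "xyz": [0, -289, 69], "yaw": 0}, {"jaw": 1, "xyz": [0, -289, 69], "yaw": 0}, {"jaw": 1, "xyz": [0, -289, 69], "yaw": 0}, {"jaw": 1, "xyz": [0, -289, 69], "yaw": 0}, {"jaw": 1, "xyz": [0, -289, 69], "yaw": 0}])

```text
time: 1.48
tcp_pos: [0.6214, 0.1959, 0.302]
tool_rot: [0.675, -0.213, 0.675, 0.21]
wrist_force: [0.9, -1.0, 0.4]
opening: 0.999
```

```bash
python3 - <<'E'
from h import *
w,e=grab('wrist','w2.png'); p,M,s=tool(); print(p,M.round(3),s['joints'])
E
```

```text
[0.62031199 0.19757188 0.30182455] [[-0.    -0.571  0.821]
 [-0.003  0.821  0.571]
 [-1.    -0.002 -0.002]] [-0.4212187   0.46586046  0.08959298  1.54610428 -0.04136493  1.13285492
  1.85556909]
```

View pics/w2.png

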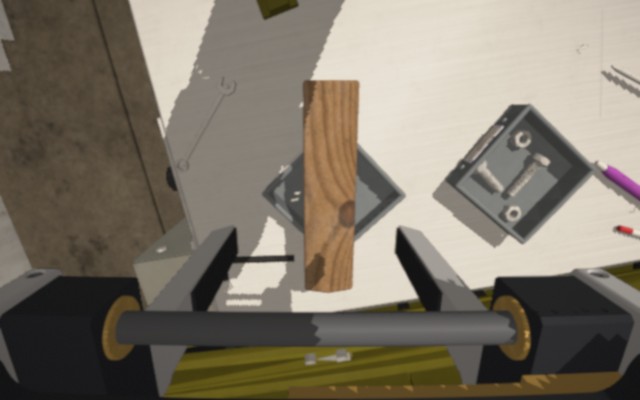

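Close view: the wood's top runs from (305..358,81) to (304..353,290). The tray's left and right corners are at about (263,193) and (405,192), and the full tray is off to the right.

```bash
python3 - <<'E'
from h import *
e=cams.calibration('wrist');p,M,s=tool()
P=np.array([cast(e,u,.081) for u in [(305,81),(358,81),(353,292),(304,290)]]);c=P.mean(0);L=(P[2]+P[3]-P[0]-P[1])/2;W=P[1]-P[0]
print(P.round(4),c,np.linalg.norm(L),np.linalg.norm(W),np.degrees(np.arctan2(L[1],L[0])),'shift',M.T@(c-p)*1000)
q=[cast(e,u,.036) for u in [(263,193),(405,192)]];print(q,(q[0]+q[1])/2,np.linalg.norm(q[0]-q[1]))
E
```

```text
[[0.545  0.1326 0.081 ]
 [0.5183 0.1708 0.081 ]
 [0.6892 0.2922 0.081 ]
 [0.7167 0.2487 0.081 ]] [0.61726275 0.21106067 0.081     ] 0.2084271505074454 0.04667456980360277 34.73098051718376 shift [220.78377224  13.32073215   5.64007605]
[array([0.66661516, 0.15764686, 0.036     ]), array([0.57597758, 0.2854383 , 0.036     ])] [0.62129637 0.22154258 0.036     ] 0.1566710683022586
```

step_arm(commands=[{"jaw": 1, "xyz": [30, 11, 5], "yaw": 0}, {"jaw": 1, "xyz": [70, 11, 5], "yaw": 0}, {"jaw": 1, "xyz": [105, 11, 5], "yaw": 0}, {"jaw": 1, "xyz": [130, 11, 5], "yaw": 0}, {"jaw": 1, "xyz": [150, 11, 5], "yaw": 0}, {"jaw": 1, "xyz": [160, 11, 5], "yaw": 0}, {"jaw": 1, "xyz": [162, 11, 5], "yaw": 0}, {"jaw": 1, "xyz": [162, 11, 5], "yaw": 0}])

```text
time: 2.2
tcp_pos: [0.618, 0.2092, 0.1399]
tool_rot: [0.674, -0.213, 0.675, 0.211]
wrist_force: [-0.5, -0.9, -0.1]
opening: 1.001
```

step_arm(commands=[{"jaw": -1, "xyz": [0, 0, 0], "yaw": 0}, {"jaw": -1, "xyz": [0, 0, 0], "yaw": 0}, {"jaw": -1, "xyz": [0, 0, 0], "yaw": 0}, {"jaw": -1, "xyz": [0, 0, 0], "yaw": 0}, {"jaw": -1, "xyz": [0, 0, 0], "yaw": 0}, {"jaw": -1, "xyz": [0, 0, 0], "yaw": 0}, {"jaw": -1, "xyz": [0, 0, 0], "yaw": 0}, {"jaw": -1, "xyz": [0, 0, 0], "yaw": 0}], newtons=30)

```text
time: 2.87
tcp_pos: [0.6181, 0.2092, 0.1401]
tool_rot: [0.674, -0.213, 0.675, 0.211]
wrist_force: [-1.2, -0.0, 2.7]
opening: 0.56
```

step_arm(commands=[{"jaw": -1, "xyz": [-5, 0, 0], "yaw": 0}, {"jaw": -1, "xyz": [-15, 0, 0], "yaw": 0}, {"jaw": -1, "xyz": [-30, 0, 0], "yaw": 0}, {"jaw": -1, "xyz": [-50, 0, 0], "yaw": 0}, {"jaw": -1, "xyz": [-70, 0, 0], "yaw": 0}, {"jaw": -1, "xyz": [-90, 0, 0], "yaw": 0}, {"jaw": -1, "xyz": [-100, 0, 0], "yaw": 0}, {"jaw": -1, "xyz": [-100, 0, 0], "yaw": 0}])

```text
time: 3.53
tcp_pos: [0.6189, 0.2097, 0.243]
tool_rot: [0.676, -0.213, 0.674, 0.211]
wrist_force: [-0.1, -0.0, -2.0]
opening: 0.563
```

```bash
python3 - <<'E'
from h import *
w,e=grab('wrist','w3.png'); p,M,s=tool(); print(p,M.round(3),s['joints'],s['wrist_force'],s['opening'])
print(M.T@(np.array([.35,.25,p[2]])-p)*1000)
E
```

```text
[0.61835324 0.2096207  0.24105148] [[ 0.001 -0.572  0.821]
 [-0.002  0.821  0.572]
 [-1.    -0.002 -0.   ]] [-0.43341815  0.52617323  0.08137061  1.59802472 -0.04503864  1.01905138
  1.8398779 ] [ 0.51573993 -0.52584873 -3.77123216] 0.558425382122906
[  -0.38549477  186.52900375 -197.1058881 ]
```

View pics/w3.png

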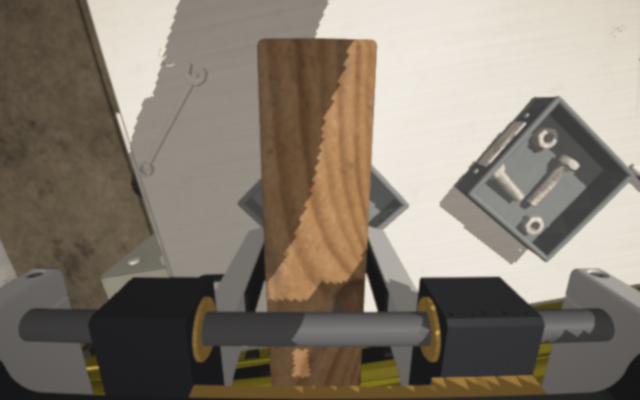

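The wood is held level (opening 0.56, about 53 mm), its underside about 137 mm up and the tray below free. I carry it to the open spot.

step_arm(commands=[{"jaw": -1, "xyz": [0, 8, -8], "yaw": 0.07}, {"jaw": -1, "xyz": [0, 25, -26], "yaw": 0.17}, {"jaw": -1, "xyz": [0, 43, -45], "yaw": 0.27}, {"jaw": -1, "xyz": [0, 61, -64], "yaw": 0.37}, {"jaw": -1, "xyz": [0, 79, -83], "yaw": 0.47}, {"jaw": -1, "xyz": [0, 97, -102], "yaw": 0.57}, {"jaw": -1, "xyz": [0, 115, -121], "yaw": 0.67}, {"jaw": -1, "xyz": [0, 130, -137], "yaw": 0.77}])

```text
time: 4.25
tcp_pos: [0.4294, 0.2379, 0.2395]
tool_rot: [0.705, 0.057, 0.705, -0.06]
wrist_force: [0.3, 0.1, -1.8]
opening: 0.556
```

```bash
python3 - <<'E'
from h import *
p,M,s=tool(); print(p,M.round(3),s['joints'],s['opening'])
print(M.T@(np.array([.35,.25,p[2]])-p)*1000, np.degrees(np.arctan2(M[1,1],M[0,1])))
E
```

```text
[0.42944283 0.23785284 0.23949009] [[-0.001  0.165  0.986]
 [-0.003  0.986 -0.165]
 [-1.    -0.003 -0.   ]] [-0.74742525  0.25927783  0.20486043  2.00768226 -0.0643336   0.8831877
  0.89664588] 0.5559706686320292
[ 1.56971507e-02 -1.13913475e+00 -8.03580713e+01] 80.49439280637468
```

step_arm(commands=[{"jaw": -1, "xyz": [0, 0, -15], "yaw": 0.1}, {"jaw": -1, "xyz": [0, -1, -32], "yaw": 0.2}, {"jaw": -1, "xyz": [0, -1, -49], "yaw": 0.31}, {"jaw": -1, "xyz": [0, -1, -64], "yaw": 0.42}, {"jaw": -1, "xyz": [0, -1, -74], "yaw": 0.52}, {"jaw": -1, "xyz": [0, -1, -80], "yaw": 0.6}, {"jaw": -1, "xyz": [0, -1, -80], "yaw": 0.62}, {"jaw": -1, "xyz": [0, -1, -80], "yaw": 0.62}])

```text
time: 4.92
tcp_pos: [0.3501, 0.2499, 0.2389]
tool_rot: [0.653, 0.269, 0.653, -0.272]
wrist_force: [-0.4, -0.9, -2.8]
opening: 0.555
```

```bash
python3 - <<'E'
from h import *
w,e=grab('side','s4.png'); p,M,s=tool(); print(p,M.round(3),s['joints'],s['opening'],s['wrist_force'])
E
```

```text
[0.35048017 0.2498941  0.23903922] [[-0.001  0.706  0.708]
 [-0.004  0.708 -0.706]
 [-1.    -0.004  0.002]] [-0.92399917  0.15342794  0.25220416  2.14369455 -0.04745969  0.85320024
  0.14400646] 0.5599885133461526 [ 0.54779783  0.61748707 -2.70169847]
```

View pics/s4.png

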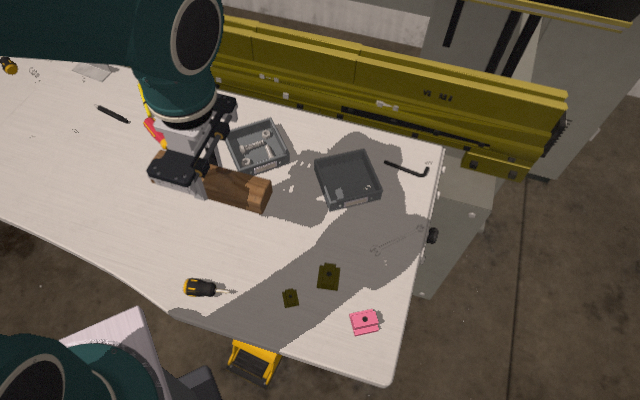

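The empty tray is now clear at (348,178), and the wood is held over the bare area. I check the landing footprint for the screwdriver and measure the tray and the block again while here.

```bash
python3 - <<'E'
from h import *
d=cams.calibration('side'); n=np.array([1,1])/2**.5; l=np.array([1,-1])/2**.5
for nm,uv in [('red tip',(193,174)),('red handle',(160,135)),('black handle',(210,287)),('shaft end',(238,290))]:
    q=cast(d,uv,0.005)[:2]-[.35,.25]; print(nm,'across',q@n,'along',q@l)
im=cv2.imread('pics/s4.png')
cv2.imwrite('pics/c4.png',np.hstack([cv2.resize(im[140:220,305:395],None,fx=5,fy=5,interpolation=cv2.INTER_CUBIC),np.pad(cv2.resize(im[255:310,310:350],None,fx=8,fy=8,interpolation=cv2.INTER_CUBIC)[:400],((0,0),(0,0),(0,0)))]))
E
```

```text
red tip across 0.0902351467079734 along -0.10646833802893087
red handle across 0.16579551042586832 along -0.22762090284564696
black handle across -0.1342279865290505 along 0.03786330784542336
shaft end across -0.1229802821076029 along 0.08981043120901136
```

View pics/c4.png

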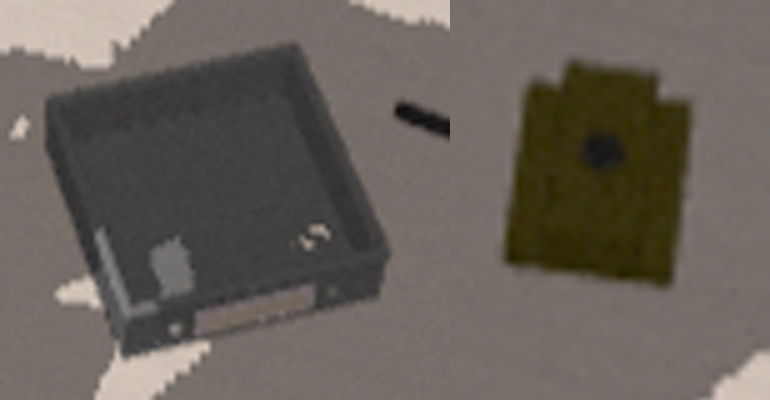

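step_arm(commands=[{"jaw": -1, "xyz": [15, 0, 0], "yaw": 0}, {"jaw": -1, "xyz": [40, 0, 0], "yaw": 0}, {"jaw": -1, "xyz": [60, 0, 0], "yaw": 0}, {"jaw": -1, "xyz": [75, 0, 0], "yaw": 0}, {"jaw": -1, "xyz": [85, 0, 0], "yaw": 0}, {"jaw": -1, "xyz": [90, 0, 0], "yaw": 0}, {"jaw": -1, "xyz": [90, 0, 0], "yaw": 0}, {"jaw": -1, "xyz": [90, 0, 0], "yaw": 0}])

```text
time: 5.63
tcp_pos: [0.3507, 0.2496, 0.1494]
tool_rot: [0.654, 0.268, 0.653, -0.271]
wrist_force: [0.8, 0.2, -2.6]
opening: 0.559
```

step_arm(commands=[{"jaw": -1, "xyz": [12, 0, 0], "yaw": 0}, {"jaw": -1, "xyz": [24, 0, 0], "yaw": 0}, {"jaw": -1, "xyz": [33, 0, 0], "yaw": 0}, {"jaw": -1, "xyz": [39, 0, 0], "yaw": 0}, {"jaw": -1, "xyz": [42, 0, 0], "yaw": 0}, {"jaw": -1, "xyz": [44, 0, 0], "yaw": 0}, {"jaw": -1, "xyz": [45, 0, 0], "yaw": 0}, {"jaw": -1, "xyz": [45, 0, 0], "yaw": 0}])

```text
time: 6.3
tcp_pos: [0.3508, 0.2495, 0.1046]
tool_rot: [0.654, 0.269, 0.653, -0.271]
wrist_force: [-0.6, -0.7, -1.9]
opening: 0.556
```

```bash
python3 - <<'E'
from h import *
p,M,s=tool(); print(p,s['wrist_force'],s['wrist_torque'])
d=cams.calibration('side')
C=lambda x,y,z:cast(d,(305+x/5,140+y/5),z)
q=np.array([C(47,100,.036),C(297,45,.036),C(388,250,.036),C(118,312,.036)]);print(q.round(4),q.mean(0))
B=lambda x,y,z:cast(d,(310+(x-450)/8,255+y/8),z)
print('hole',B(602,150,.024))
t=np.array([B(572,62,.024),B(658,72,.024)]);print('far top edge',t,t.mean(0))
b=np.array([B(508,262,.009),B(668,285,.009),B(690,100,.009),B(530,82,.009)]);print('base9',b.round(4),b.mean(0))
x=b[1]-b[0]+b[2]-b[3];y=b[2]+b[3]-b[0]-b[1];print(np.linalg.norm(x)/2,np.linalg.norm(y)/2,np.degrees(np.arctan2(y[1],y[0])),np.degrees(np.arctan2(x[1],x[0])))
E
```

```text
[0.350841   0.24946745 0.10457444] [-0.61170822 -0.67798737 -1.89055597] [-0.01532244  0.01684091  0.04250994]
[[0.5811 0.285  0.036 ]
 [0.6924 0.2635 0.036 ]
 [0.6714 0.1547 0.036 ]
 [0.558  0.1776 0.036 ]] [0.62575509 0.22018273 0.036     ]
hole [0.4891458  0.04588372 0.024     ]
far top edge [[0.49330282 0.06864121 0.024     ]
 [0.51022261 0.05733481 0.024     ]] [0.50176271 0.06298801 0.024     ]
base9 [[0.46   0.0362 0.009 ]
 [0.4906 0.0146 0.009 ]
 [0.5176 0.053  0.009 ]
 [0.4856 0.0742 0.009 ]] [0.48846014 0.04449454 0.009     ]
0.03795777661589229 0.04632923292668567 55.44301213001143 -34.34142530356252
```

step_arm(commands=[{"jaw": -1, "xyz": [0.5, 0, 0], "yaw": 0}, {"jaw": -1, "xyz": [1, 0, 0], "yaw": 0}, {"jaw": -1, "xyz": [1, 0, 0], "yaw": 0}, {"jaw": -1, "xyz": [1.5, 0, 0], "yaw": 0}, {"jaw": -1, "xyz": [1.5, 0, 0], "yaw": 0}, {"jaw": -1, "xyz": [2, 0, 0], "yaw": 0}, {"jaw": -1, "xyz": [2, 0, 0], "yaw": 0}, {"jaw": -1, "xyz": [2, 0, 0], "yaw": 0}])

```text
time: 6.97
tcp_pos: [0.351, 0.2494, 0.1037]
tool_rot: [0.654, 0.269, 0.653, -0.271]
wrist_force: [-9.0, -8.4, 36.2]
opening: 0.558
```

Contact felt at TCP z of about 0.104. I ease off a little, then open.

step_arm(commands=[{"jaw": -1, "xyz": [-0.5, 0, 0], "yaw": 0}, {"jaw": -1, "xyz": [-0.5, 0, 0], "yaw": 0}, {"jaw": -1, "xyz": [-0.5, 0, 0], "yaw": 0}, {"jaw": 0.5, "xyz": [-0.5, 0, 0], "yaw": 0}, {"jaw": 1, "xyz": [-0.5, 0, 0], "yaw": 0}, {"jaw": 1, "xyz": [-0.5, 0, 0], "yaw": 0}, {"jaw": 1, "xyz": [-0.5, 0, 0], "yaw": 0}, {"jaw": 1, "xyz": [-0.5, 0, 0], "yaw": 0}])

```text
time: 7.63
tcp_pos: [0.351, 0.2494, 0.1042]
tool_rot: [0.654, 0.269, 0.653, -0.271]
wrist_force: [-0.4, -0.2, -0.4]
opening: 0.88
```

step_arm(commands=[{"jaw": 1, "xyz": [0, 0, 0], "yaw": 0}, {"jaw": 1, "xyz": [0, 0, 0], "yaw": 0}, {"jaw": 1, "xyz": [-10, 0, 0], "yaw": 0}, {"jaw": 1, "xyz": [-30, 0, 0], "yaw": 0}, {"jaw": 1, "xyz": [-60, 0, 0], "yaw": 0}, {"jaw": 1, "xyz": [-95, 0, 0], "yaw": 0}, {"jaw": 1, "xyz": [-130, 0, 0], "yaw": 0}, {"jaw": 1, "xyz": [-150, 0, 0], "yaw": 0}])

```text
time: 8.3
tcp_pos: [0.3515, 0.2499, 0.2582]
tool_rot: [0.654, 0.27, 0.653, -0.27]
wrist_force: [0.6, 0.4, 0.1]
opening: 0.999
```

```bash
python3 - <<'E'
from h import *
p,M,s=tool(); print(p,M.round(3),s['wrist_force'],s['opening'])
print(M.T@(np.array([.4885,.0453,.25])-p)*1000)
E
```

```text
[0.35153623 0.24991831 0.25822491] [[ 0.002  0.706  0.708]
 [-0.001  0.708 -0.706]
 [-1.     0.001  0.002]] [0.58391114 0.40259098 0.10237695] 0.9993800573912706
[  8.6311856  -48.21612214 241.44582185]
```

step_arm(commands=[{"jaw": 1, "xyz": [9, -48, 241], "yaw": -0.183}, {"jaw": 1, "xyz": [9, -48, 241], "yaw": -0.183}, {"jaw": 1, "xyz": [9, -48, 241], "yaw": -0.183}, {"jaw": 1, "xyz": [9, -48, 241], "yaw": -0.183}, {"jaw": 1, "xyz": [9, -48, 241], "yaw": -0.183}, {"jaw": 1, "xyz": [9, -48, 241], "yaw": -0.183}, {"jaw": 1, "xyz": [9, -48, 241], "yaw": -0.183}, {"jaw": 1, "xyz": [9, -48, 241], "yaw": -0.183}])

```text
time: 8.97
tcp_pos: [0.4893, 0.0427, 0.2502]
tool_rot: [0.676, 0.211, 0.674, -0.211]
wrist_force: [-0.4, 0.3, 0.0]
opening: 1.0
```

```bash
python3 - <<'E'
from h import *
w,e=grab('wrist','w5.png'); p,M,s=tool(); print(p,M.round(3),s['joints'])
E
```

```text
[0.48850317 0.04468058 0.25005401] [[ 0.002  0.567  0.823]
 [-0.001  0.823 -0.567]
 [-1.     0.     0.002]] [-0.53174631  0.25547711  0.43534571  2.00743351 -0.13455088  0.90418253
  0.94176662]
```

View pics/w5.png

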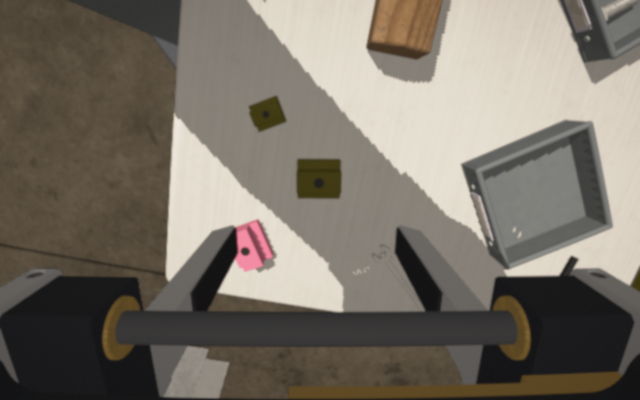

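The large olive block is at (319,180), its ends square to the jaws. The hole is at (319,183), the tray is empty at right, and the wood is lying flat at the top.

```bash
python3 - <<'E'
from h import *
e=cams.calibration('wrist');p,M,s=tool()
for u,z in [((319,183),.024),((297,183),.024),((341,183),.024),((298,198),.009),((341,197),.009),((298,160),.009),((341,160),.009)]:
    q=cast(e,u,z);print(u,q,(M.T@(q-p)*1000).round(1))
q=[cast(e,u,.036) for u in [(463,165),(592,121),(610,226),(508,268)]];print(np.round(q,4),np.mean(q,0))
E
```

```text
(319, 183) [0.48644795 0.04913715 0.024     ] [226.    2.4  -4.7]
(297, 183) [0.47437489 0.03160768 0.024     ] [226.  -18.9  -4.7]
(341, 183) [0.49851877 0.06667092 0.024     ] [226.1  23.7  -4.7]
(298, 198) [0.49031575 0.02047798 0.009     ] [241.1 -19.   14.7]
(341, 197) [0.51449132 0.05747063 0.009     ] [241.1  25.2  13.6]
(298, 160) [0.4582032  0.04329466 0.009     ] [241.  -18.4 -24.7]
(341, 160) [0.48248878 0.07856697 0.009     ] [241.   24.4 -24.7]
[[0.5453 0.1699 0.036 ]
 [0.5769 0.2886 0.036 ]
 [0.6854 0.2659 0.036 ]
 [0.6666 0.1592 0.036 ]] [0.61853253 0.22087798 0.036     ]
```

step_arm(commands=[{"jaw": 1, "xyz": [25, 2, -2], "yaw": 0}, {"jaw": 1, "xyz": [60, 2, -2], "yaw": 0}, {"jaw": 1, "xyz": [90, 2, -2], "yaw": 0}, {"jaw": 1, "xyz": [115, 2, -2], "yaw": 0}, {"jaw": 1, "xyz": [132, 2, -2], "yaw": 0}, {"jaw": 1, "xyz": [142, 2, -2], "yaw": 0}, {"jaw": 1, "xyz": [147, 2, -2], "yaw": 0}, {"jaw": 1, "xyz": [149, 2, -2], "yaw": 0}])

```text
time: 9.68
tcp_pos: [0.4881, 0.048, 0.1011]
tool_rot: [0.676, 0.21, 0.675, -0.21]
wrist_force: [-0.0, 0.2, -0.1]
opening: 1.0
```

step_arm(commands=[{"jaw": -1, "xyz": [0, 0, 0], "yaw": 0}, {"jaw": -1, "xyz": [0, 0, 0], "yaw": 0}, {"jaw": -1, "xyz": [0, 0, 0], "yaw": 0}, {"jaw": -1, "xyz": [0, 0, 0], "yaw": 0}, {"jaw": -1, "xyz": [0, 0, 0], "yaw": 0}, {"jaw": -1, "xyz": [0, 0, 0], "yaw": 0}, {"jaw": -1, "xyz": [0, 0, 0], "yaw": 0}, {"jaw": -1, "xyz": [0, 0, 0], "yaw": 0}], newtons=30)

```text
time: 10.35
tcp_pos: [0.4881, 0.0479, 0.1012]
tool_rot: [0.676, 0.21, 0.675, -0.21]
wrist_force: [-1.2, -2.2, 1.2]
opening: 0.469
```

step_arm(commands=[{"jaw": -1, "xyz": [-5, 0, 0], "yaw": 0}, {"jaw": -1, "xyz": [-20, 0, 0], "yaw": 0}, {"jaw": -1, "xyz": [-40, 0, 0], "yaw": 0}, {"jaw": -1, "xyz": [-65, 0, 0], "yaw": 0}, {"jaw": -1, "xyz": [-90, 0, 0], "yaw": 0}, {"jaw": -1, "xyz": [-110, 0, 0], "yaw": 0}, {"jaw": -1, "xyz": [-120, 0, 0], "yaw": 0}, {"jaw": -1, "xyz": [-120, 0, 0], "yaw": 0}])

```text
time: 11.02
tcp_pos: [0.4885, 0.0481, 0.223]
tool_rot: [0.677, 0.21, 0.674, -0.209]
wrist_force: [0.2, -0.9, -1.6]
opening: 0.464
```

```bash
python3 - <<'E'
from h import *
p,M,s=tool(); print(p,M.round(3),s['wrist_force'],s['opening'])
print(M.T@(np.array([.624,.2205,p[2]])-p)*1000, np.degrees(np.arctan2(M[1,1],M[0,1])))
E
```

```text
[0.48853085 0.04814751 0.22297866] [[ 0.005  0.567  0.824]
 [ 0.     0.824 -0.567]
 [-1.     0.003  0.003]] [ 0.20890465 -0.8772535  -1.61109354] 0.4636577457285179
[  0.68897849 218.77711031  13.90590127] 55.470162808455974
```

step_arm(commands=[{"jaw": -1, "xyz": [0, 15, 1], "yaw": -0.04}, {"jaw": -1, "xyz": [0, 45, 3], "yaw": -0.1}, {"jaw": -1, "xyz": [0, 80, 5], "yaw": -0.17}, {"jaw": -1, "xyz": [0, 115, 7], "yaw": -0.24}, {"jaw": -1, "xyz": [0, 150, 10], "yaw": -0.31}, {"jaw": -1, "xyz": [0, 185, 12], "yaw": -0.37}, {"jaw": -1, "xyz": [0, 208, 14], "yaw": -0.405}, {"jaw": -1, "xyz": [0, 219, 14], "yaw": -0.405}])

```text
time: 11.68
tcp_pos: [0.6248, 0.2233, 0.2212]
tool_rot: [0.705, 0.068, 0.703, -0.068]
wrist_force: [-0.1, -0.4, -1.8]
opening: 0.464
```

```bash
python3 - <<'E'
from h import *
w,e=grab('wrist','w6.png'); p,M,s=tool(); print(p,M.round(3),s['wrist_force'],s['opening'])
print(M.T@(np.array([.624,.2205,p[2]])-p)*1000, np.degrees(np.arctan2(M[1,1],M[0,1])))
E
```

```text
[0.62482432 0.22371327 0.22130109] [[ 0.003  0.194  0.981]
 [ 0.001  0.981 -0.194]
 [-1.     0.001  0.002]] [-1.89809166  1.47158007 -2.14458354] 0.46561560100701477
[-0.00391251 -3.31211856 -0.18565894] 78.82038558915526
```

View pics/w6.png

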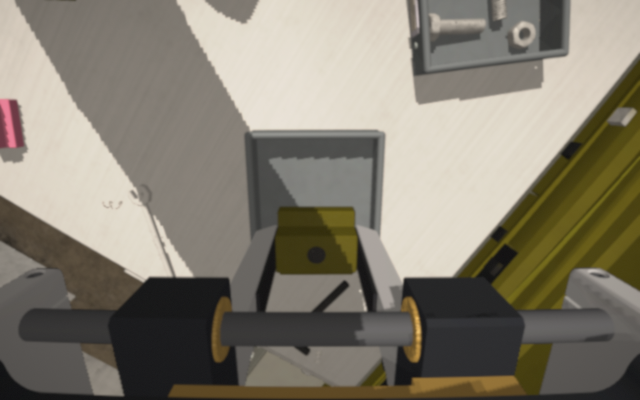

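The tray is squarely aligned in view: its rim spans columns 246–384, and the held block is centred at column 316. I lower it.

step_arm(commands=[{"jaw": -1, "xyz": [15, -2, 0], "yaw": 0}, {"jaw": -1, "xyz": [40, -3, 0], "yaw": 0}, {"jaw": -1, "xyz": [65, -3, 0], "yaw": 0}, {"jaw": -1, "xyz": [85, -3, 0], "yaw": 0}, {"jaw": -1, "xyz": [100, -3, 0], "yaw": 0}, {"jaw": -1, "xyz": [109, -3, 0], "yaw": 0}, {"jaw": -1, "xyz": [113, -3, 0], "yaw": 0}, {"jaw": -1, "xyz": [113, -3, 0], "yaw": 0}])

```text
time: 12.4
tcp_pos: [0.6243, 0.2205, 0.1078]
tool_rot: [0.704, 0.069, 0.703, -0.069]
wrist_force: [0.4, 0.4, -1.7]
opening: 0.467
```

step_arm(commands=[{"jaw": -1, "xyz": [0.5, 0, 0], "yaw": 0}, {"jaw": -1, "xyz": [1, 0, 0], "yaw": 0}, {"jaw": -1, "xyz": [1.5, 0, 0], "yaw": 0}, {"jaw": -1, "xyz": [1.8, 0, 0], "yaw": 0}, {"jaw": -1, "xyz": [2, 0, 0], "yaw": 0}, {"jaw": -1, "xyz": [2, 0, 0], "yaw": 0}, {"jaw": -1, "xyz": [2, 0, 0], "yaw": 0}, {"jaw": -1, "xyz": [2, 0, 0], "yaw": 0}])

```text
time: 13.07
tcp_pos: [0.6244, 0.2205, 0.1059]
tool_rot: [0.704, 0.069, 0.703, -0.069]
wrist_force: [0.2, 0.1, -1.0]
opening: 0.463
```

step_arm(commands=[{"jaw": -1, "xyz": [0.3, 0, 0], "yaw": 0}, {"jaw": -1, "xyz": [0.6, 0, 0], "yaw": 0}, {"jaw": -1, "xyz": [0.9, 0, 0], "yaw": 0}, {"jaw": -1, "xyz": [0.9, 0, 0], "yaw": 0}, {"jaw": -1, "xyz": [0.9, 0, 0], "yaw": 0}, {"jaw": -1, "xyz": [0.9, 0, 0], "yaw": 0}, {"jaw": -1, "xyz": [0.9, 0, 0], "yaw": 0}, {"jaw": -1, "xyz": [0.9, 0, 0], "yaw": 0}])

```text
time: 13.73
tcp_pos: [0.6244, 0.2205, 0.1052]
tool_rot: [0.704, 0.069, 0.703, -0.069]
wrist_force: [-1.9, -1.5, 5.2]
opening: 0.466
```

The block touches the tray floor with about 6 N. I open only part way, so that the fingers clear the walls, then lift.

step_arm(commands=[{"jaw": 0.0, "xyz": [0, 0, 0], "yaw": 0}, {"jaw": 0.15, "xyz": [0, 0, 0], "yaw": 0}, {"jaw": 0.25, "xyz": [0, 0, 0], "yaw": 0}, {"jaw": 0.25, "xyz": [0, 0, 0], "yaw": 0}, {"jaw": 0.25, "xyz": [0, 0, 0], "yaw": 0}, {"jaw": 0.25, "xyz": [0, 0, 0], "yaw": 0}, {"jaw": 0.25, "xyz": [0, 0, 0], "yaw": 0}, {"jaw": 0.25, "xyz": [0, 0, 0], "yaw": 0}])

```text
time: 14.4
tcp_pos: [0.6244, 0.2205, 0.1052]
tool_rot: [0.704, 0.069, 0.703, -0.069]
wrist_force: [0.5, 0.0, -0.4]
opening: 0.628
```

step_arm(commands=[{"jaw": 0.25, "xyz": [-5, 0, 0], "yaw": 0}, {"jaw": 0.25, "xyz": [-15, 0, 0], "yaw": 0}, {"jaw": 0.25, "xyz": [-30, 0, 0], "yaw": 0}, {"jaw": 0.25, "xyz": [-55, 0, 0], "yaw": 0}, {"jaw": 0.25, "xyz": [-80, 0, 0], "yaw": 0}, {"jaw": 0.25, "xyz": [-110, 0, 0], "yaw": 0}, {"jaw": 0.25, "xyz": [-140, 0, 0], "yaw": 0}, {"jaw": 0.25, "xyz": [-150, 0, 0], "yaw": 0}])

```text
time: 15.07
tcp_pos: [0.6253, 0.2206, 0.2615]
tool_rot: [0.706, 0.07, 0.701, -0.068]
wrist_force: [0.5, 0.2, 0.4]
opening: 0.621
```

```bash
python3 - <<'E'
from h import *
w,e=grab('wrist'); p,M,s=tool(); print(p,s['wrist_force'],s['opening'],s['time'])
b,_=grab('side'); cv2.imwrite('pics/f.png',np.hstack([w[:,150:500],b[60:320,120:420].repeat(1,0) if 0 else cv2.resize(b[90:330,130:400],(450,400))]))
E
```

```text
[0.6254595  0.22068134 0.2615369 ] [1.13030186 0.22781049 2.10074065] 0.6229074557175007 15.1167
```

View pics/f.png

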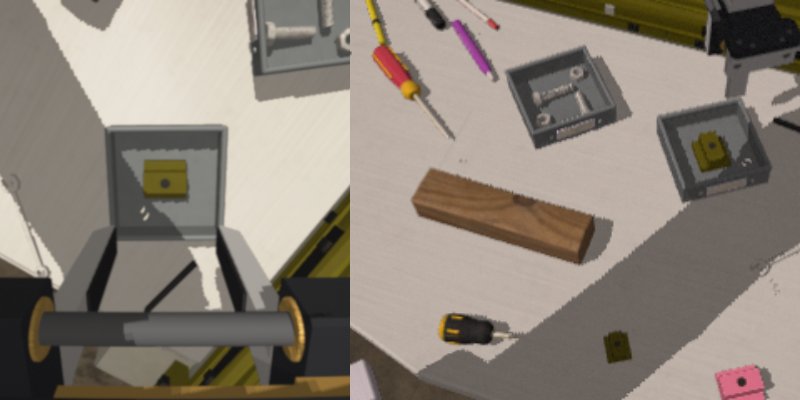

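The final view shows the block standing on its base near the tray's middle. The wood lies flat on the worktop, clear of both trays, and the gripper is free.

```bash
python3 -c "
from workcell import env
print(env.sign_off())"
```

```text
the job is handed in; nothing more can be done
None
```

I lifted the wood off the empty tray and set it flat on the worktop at about (0.35, 0.25), its length along (1, -1). Then I gripped the large olive clamp block across its 44 mm ends and stood it near the middle of that tray. The job was handed in at about 15 s of the 59 s allowed.

- **Last checks:** the final wrist and side pictures show the block standing on its base inside the tray. The wood lies flat and clear of both trays, the look-alikes are where they were, and the gripper is open about 160 mm above its release height.
- **Forces:** the wood was pressed down with about 36 N at the wrist before I eased off and opened. That is under the limits, but firmer than I meant. The block touched the tray floor with about 5 N.
- **Disagreement:** positions cast from the wrist and side cameras differed by about 5 mm for the tray and the block, and by about 8 mm for the wood. I acted on values between the two. This was well within the grip and tray clearances.

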